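# Set the proofer selector to long rolls and start it

## Task

A rack of long rolls is next into the proofer: with a fingertip, push the selector's pointer round until it points at the middle of the long-roll emblem, and only then press the start button all the way down and let it come up again. Push the pointer gently, without gripping it or bearing down hard on it or its console, and leave the jar, the bread bun and the scraper where they are.

Things in the scene. Friction and masses are not known exactly. Their poses are not given: they have to be found in the camera images.
- selector: Low grey console fixed to the bench, 240 x 340 mm and 45 mm high, with a dark flat top. Origin at bench level straight below the pointer's pivot; the console reaches 50 mm towards its -x, 190 mm towards its +x and 170 mm to each side (y). z up. It carries the pointer. The four emblems stand fixed on its top, 150 mm from the pivot, about 0.42 and 1.0 rad to either side of its +x; which emblem stands where varies.
- pivot (a point): Point on the pointer's vertical turning axis, at the height of the console's top face (45 mm above the bench); axes as the selector's.
- pointer (a joint): Angle of the pointer (rad) about the vertical: 0 when it points along the selector's +x, positive anticlockwise seen from above; stops at -1.4 and +1.4. It turns stiffly (friction about 0.1 N m, roughly 1.2 N at 80 mm from the pivot) and stays where it is left.
- pointer_tip (a point): Tip of the pointer, 110 mm from the pivot and 23 mm above the console's top; its x axis runs along the pointer, outwards. The pointer is a plain aluminium bar 12 mm wide, with a round hub of 18 mm radius at the pivot (its top 39 mm above the console's top). The bar's underside is 12 mm and its top 34 mm above the console's top; it tapers over the last 16 mm.
- pointer_aim (a point): Point 150 mm from the pivot on the line of the pointer, at the height of the console's top: where the pointer points on the circle of emblems.
- long_roll: The long-roll emblem: plain aluminium bar with round ends, 80 mm long (its y axis), 24 mm wide, 20 mm high, fixed on the console. Origin under its middle.
- round_bun: Another emblem: plain aluminium round dome, 46 mm across, 21 mm high, fixed. Origin under its middle.
- ring_roll: Another emblem: plain aluminium ring, 50 mm across with an 18 mm hole, 15 mm high, fixed. Origin under its middle.
- square_bun: Another emblem: plain aluminium flat square, 44 x 44 mm, 16 mm high, fixed. Origin under its middle.
- start_box: Grey box 80 x 80 mm, 50 mm high, fixed to the bench beside the console, on its left or its right; carries the start button on the middle of its top. Origin under its middle.
- start (a joint): Travel of the start button (m): 0 when up, 0.008 when all the way down; it springs back up. About 5 N holds it fully down.
- start_top (a point): Middle of the top of the round black start button, 40 mm across; pressed straight down.
- jar: Loose white jar with a steel lid, 68 mm across and 110 mm high, on the other side of the console from the start box. Origin under its middle. Leave alone.
- bread_bun: Loose brown bread bun, 80 mm across and 43 mm high, on the bench to the left of the console. Origin under its middle. Leave alone.
- scraper: Loose dough scraper lying on the bench to the right of the console: steel blade 75 x 100 mm with a round wooden handle 24 mm thick and 110 mm long on its -x edge. Origin under the middle of its blade. Leave alone.
Mind the look-alikes: they are no part of the job. What is shaped like the start_box but purple is not meant.

How it is judged:
By the outcome, as a careful person would: the job done as asked, in the order asked, and still so for the second after the job is handed in, with the robot touching nothing.
It also fails if it takes over 43 s, if anything falls off the work surface, if the arm or the gripper's body presses on something with over 40 N, if the wrist force passes 120 N, or if a joint passes its speed limit or range.

## Robot

A 6-joint arm with a two-finger parallel gripper is mounted at the origin on the work surface. World frame = base frame: x ahead of the robot, y to its left, z up, the work surface at z = 0. Lengths are in m, angles in degrees, forces in N, time in s.
With the tool pointing down it reaches from about 0.4 to 0.825 m from the base axis. Payload 7 kg.
Tool frame: the origin (TCP) lies midway between the tips of the shut fingers; the grasp point (between the pads) lies 19 mm behind it; z points along the fingers, y is the line along which they close (so a half turn about z gives the same grasp; the last joint's range is limited). The gripper opens to 88 mm and grips with 3 to 60 N. Pads are 19 mm wide; open, the fingers measure 130 mm over their backs; the gripper's body (78 mm by 193 mm) begins 47 mm behind the grasp point.
Start: joints at [16.507, 20.546, 0.682, 0, -70.136, -16.507], TCP at [0.675, -0, 0.227] pointing down, gripper open.
Joint ranges: [-176.03, 176.03], [-82.01, 121.73], [-58.28, 71.71], [-173.87, 95.51], [-174.79, -0.11], [-173.66, 173.66]. Speed limits (degrees/s): [136.94, 136.94, 172.46, 180, 180, 180].

## Interface

Orientations are given as [roll, pitch, yaw] about the fixed x, y, z axes, in that order (R = Rz(yaw) Ry(pitch) Rx(roll)).
In Python, from plant import telemetry, viewer, workorder gives the robot as it stands. The module is installed in compiled form; this text tells all that it offers.
- The arm moves only by the tool carry_out, never from a script. Its argument "rows" is a list of rows, each a list of 6 numbers: the shift along the tool's x, y, z in m, then the turn, a rotation vector about the tool's x, y, z in rad. In form: [[tx, ty, tz, ax, ay, az], ...]. A call has 1 to 8 rows; each row is the pose to reach, as a shift and turn from the pose commanded when the call began, along the tool's axes at that moment; what a row does not reach only later rows make up. A row lasts 1/8 s, in which the tool goes at most 62.5 mm and 10.7 degrees, less where a joint would pass 70% of its speed; a pose out of reach is approached as far as the arm can. A call with a gripper value outside its range is refused whole. "grip" is the gripper's target within -1 to 1 (fully open at 1, half-way at 0, shut at -1), set as the call begins (left out, the last holds). The fingers move at their own pace and stop on an object; the grip force is fixed at half the most. Time passes only in rows, so rows that repeat a pose let the fingers close. It gives the time, the measured TCP pose, the force, the opening and the grip force at its end, in the units of the state.
- telemetry.get_obs(): the state, without advancing time (a new reading comes with each control period).
- viewer.snapshot(name): name is "scene" or "side" or "wrist"; returns the picture (384x512x3 uint8, red, green, blue); there is no depth.
- viewer.camera_info(name): a dict with "intrinsics" (3x3 intrinsics, pixels), "k1" (the pictures are not rectified: a ray, as slopes to the right and down, at radius r is drawn at 1 + k1 r^2 times it, then the intrinsics apply), "extrinsics" (4x4, takes a point from camera to world coordinates); the wrist camera has in their place "tool_from_camera" (4x4, takes a point from camera to tool coordinates, whose origin is the TCP and whose axes are the flange's). Camera axes: x right, y down, z forward; pixel columns grow to the right and rows downward; lengths in m; the calibration is good to about 2 mm. A picture is of the moment at which its call begins: read the wrist's pose just before it. camera_info takes no time and is no camera call.
- workorder.close_job(): hands the job in; it is judged then, once.
The state is a dict: "clock": time; "joint_pos": joint angles; "qvel": joint speeds; "tau": joint torques, N m; "tool_pos": TCP position; "orientation": TCP orientation; "force": force on the tool from outside, world axes, zero at the start; "moment": the same for the moment, N m; "opening": finger opening in m; "gripper_force": force on a finger pad.
Only numpy, scipy, OpenCV 4.12 (cv2) and the standard library are available. Lean on these libraries where they do the work, as an engineer would, in place of code of your own. Each camera call takes 0.05 s, during which the arm holds its last target. There are 200 camera calls.

## Working session

There is one attempt and no reset: what is moved stays moved. The work goes in short steps, Python scripts to look and compute and a tool call to move; the robot and the scene stay as the last step left them, time stands still between calls to the robot, and variables do not carry over. Pictures are saved under pics/ and viewed, at most 10 in all, crops included, and the job is handed in when it is done.

Besides the shell and the picture viewer there is one more tool, called after "Emit:" by a JSON object that holds its "op" and its "data". carry_out: Moves the arm, as the interface text tells. Its arguments: {"type":"object","properties":{"rows":{"type":"array"},"grip":{"type":"number"}},"required":["rows"]}

```bash
mkdir -p pics; cat > h.py <<'E'
import numpy as np, cv2
from plant import telemetry, viewer, workorder
from scipy.spatial.transform import Rotation as R
def pose():
    o=telemetry.get_obs(); T=np.eye(4); T[:3,:3]=R.from_euler('xyz',o['orientation'],degrees=True).as_matrix(); T[:3,3]=o['tool_pos']; return T,o
def snap(n,f):
    im=viewer.snapshot(n); cv2.imwrite('pics/'+f,im[:,:,::-1]); return im
def cam(n):
    c=viewer.camera_info(n); K=np.array(c['intrinsics']);k1=c['k1']
    E=np.array(c['extrinsics']) if 'extrinsics' in c else pose()[0]@np.array(c['tool_from_camera'])
    return K,k1,E
def plane(n,uv,z,C=None):
    K,k1,E=C or cam(n)
    uv=np.array(uv,float).reshape(-1,1,2)
    p=cv2.undistortPoints(uv,K,np.array([k1,0,0,0.]))[:,0]
    d=np.c_[p,np.ones(len(p))]@E[:3,:3].T; o=E[:3,3]
    return o+d*((z-o[2])/d[:,2])[:,None]
def proj(n,P,C=None):
    K,k1,E=C or cam(n); W=np.linalg.inv(E)
    return cv2.projectPoints(np.array(P,float).reshape(-1,3),W[:3,:3],W[:3,3],K,np.array([k1,0,0,0.]))[0][:,0]
E
python3 - <<'E'
from h import *
a=snap('scene','scene0.png');b=snap('side','side0.png')
c=snap('wrist','wrist0.png')
cv2.imwrite('pics/all0.png',cv2.resize(np.hstack([a,b])[:,:,::-1],(800,300)))
for n in('scene','side','wrist'):print(n,[np.round(x,3).tolist() for x in cam(n)])
print(pose()[1])
E
```

```text
scene [[[402.239, 0.0, 258.61], [0.0, 402.239, 189.285], [0.0, 0.0, 1.0]], 0.007, [[0.504, 0.58, -0.64, 1.06], [0.864, -0.344, 0.369, -0.333], [-0.006, -0.739, -0.674, 0.7], [0.0, 0.0, 0.0, 1.0]]]
side [[[442.962, 0.0, 254.657], [0.0, 442.962, 189.758], [0.0, 0.0, 1.0]], 0.021, [[0.851, -0.307, 0.427, 0.021], [-0.526, -0.524, 0.67, -0.736], [0.018, -0.795, -0.607, 0.723], [0.0, 0.0, 0.0, 1.0]]]
wrist [[[292.808, 0.0, 252.966], [0.0, 292.808, 187.077], [0.0, 0.0, 1.0]], 0.02, [[-1.0, 0.0, -0.002, 0.674], [-0.0, 0.958, 0.285, -0.078], [0.002, 0.285, -0.958, 0.384], [0.0, 0.0, 0.0, 1.0]]]
{'clock': 0.15, 'joint_pos': array([ 1.65077660e+01,  2.05821212e+01,  6.45427952e-01, -1.35196834e-02,
       -7.01347864e+01, -1.65061821e+01]), 'qvel': array([-0.05410172, -0.06288333,  0.16910391,  0.0233231 , -0.04612094,
       -0.08265389]), 'tau': array([ 1.39394037e-04, -5.83274567e+01,  2.93289685e+01,  7.00122759e+00,
        8.75052094e-03, -9.76538854e-05]), 'tool_pos': array([ 6.74635615e-01, -2.24845476e-05,  2.25837101e-01]), 'orientation': array([ 1.79927855e+02, -8.12317388e-03, -9.00030130e+01]), 'force': array([-0.10524198,  0.31840457, -0.66439615]), 'moment': array([0.02231195, 0.00461092, 0.07208233]), 'gripper_force': 0.0, 'opening': 0.08763293644646936}
```

View pics/scene0.png

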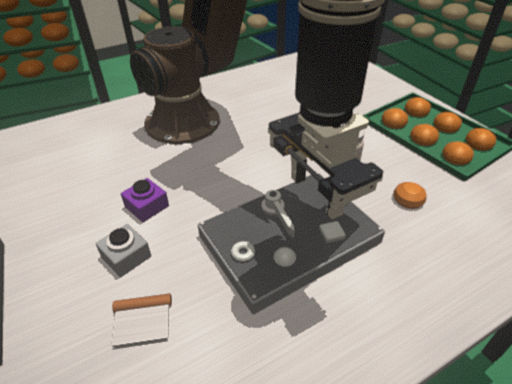

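View pics/side0.png

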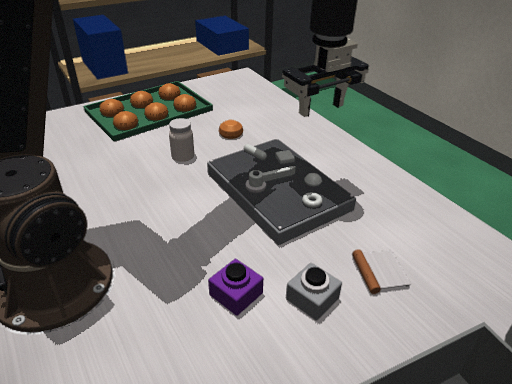

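The scene view shows the pivot at (273,198), the pointer tip at about (292,234), the ring at (242,252), the dome at (285,256) and the square at (332,232); the gripper hides the long roll. The side view shows the long roll at (254,152), the square at (285,157), the dome at (313,180) and the ring at (313,199).

There are two candidates for the start box in the side view: grey at (313,290) and purple at (236,285). The grey one fits. I'll confirm both the box and the roll in one enlarged crop.

```bash
python3 - <<'E'
import cv2,numpy as np
b=cv2.imread('pics/side0.png');
cv2.imwrite('pics/c1.png',cv2.resize(b[130:320,195:395],None,fx=3.15,fy=3.15,interpolation=cv2.INTER_CUBIC)[:600])
E
```

```text
(no output)
```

View pics/c1.png

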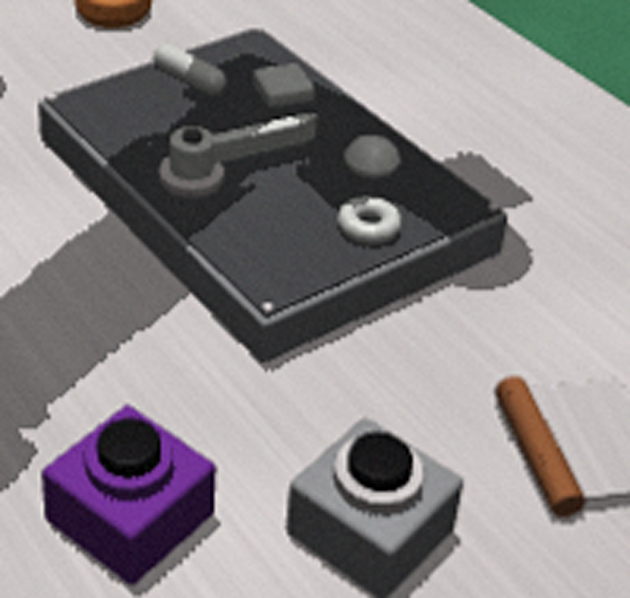

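View pics/wrist0.png

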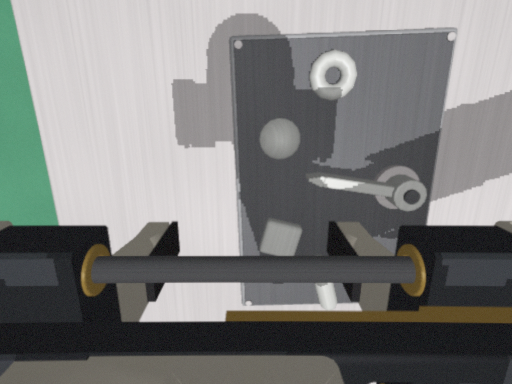

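The crop confirms the grey box with the black button at side px ≈(315,276). It also shows the long roll as the round-ended bar at the far left corner of the console. Next I'll measure by rays.

```bash
python3 - <<'E'
from h import *
s=lambda *p:np.array(p)/3.15+[195,130]
f=lambda x:np.round(x,4).tolist()
c=plane('side',s((40,103),(260,32),(505,215),(265,322)),.045)
print('corners',f(c),'sides',f(np.linalg.norm(c-np.roll(c,-1,0),axis=1)))
# corners: near-left, far-left, far-right, near-right
w=plane('wrist',[(234,38),(455,30)],.045);print('wrist right corners',f(w))
n=(c[0]+c[3])/2; fa=(c[1]+c[2])/2; x=(fa-n)[:2]; yaw1=np.arctan2(x[1],x[0]); y=(c[0]+c[1]-c[2]-c[3])[:2]; yaw2=np.arctan2(-y[0],y[1])
d=c[0]-c[3]; e=c[1]-c[2]
print('yaw',yaw1,yaw2)
yaw=yaw2; u=np.array([np.cos(yaw),np.sin(yaw)]); v=np.array([-u[1],u[0]]); piv=c.mean(0)[:2]-u*.07
print('piv from corners',f(piv))
print('hub top side',f(plane('side',s((191,135)),.084)),'wrist',f(plane('wrist',[(411,197)],.084)),'scene',f(plane('scene',[(273,196)],.084)))
print('tip side',f(plane('side',s((314,117)),.079)),'wrist',f(plane('wrist',[(308,180)],.079)))
for nme,p,h in(('roll',(190,70),.065),('sq',(284,82),.061),('ring',(370,216),.060),('dome',(373,152),.062)):
    q=plane('side',s(p),h)[0]; r=q[:2]-piv
    print(nme,f(q),'rad',np.hypot(*r),'ang',np.arctan2(r@v,r@u))
print('btn side',f(plane('side',s((381,460)),.06)),f(plane('scene',[(119,237)],.06)))
b=plane('side',s((367,418),(463,490),(387,553),(288,488)),.05);print('box',f(b.mean(0)),f(np.linalg.norm(b-np.roll(b,-1,0),axis=1)))
for a in(1.0,):
    P=np.r_[piv+.15*(np.cos(a)*u+np.sin(a)*v),.065];print('roll pred',f(P),proj('side',P), proj('wrist',P))
E
```

```text
corners [[0.4508, 0.1809, 0.045], [0.6831, 0.1839, 0.045], [0.6942, -0.1429, 0.045], [0.4624, -0.1488, 0.045]] sides [0.2323, 0.327, 0.2319, 0.3299]
wrist right corners [[0.6935, -0.1395, 0.045], [0.4656, -0.1458, 0.045]]
yaw 0.019352198056995763 0.034585462093079396
piv from corners [0.5027, 0.0159]
hub top side [[0.5088, 0.0274, 0.084]] wrist [[0.5038, 0.0226, 0.084]] scene [[0.5101, 0.0209, 0.084]]
tip side [[0.6129, 0.0044, 0.079]] wrist [[0.6144, 0.0049, 0.079]]
roll [0.5745, 0.1342, 0.065] rad 0.1384716798396111 ang 0.9909932436180394
sq [0.6384, 0.0821, 0.061] rad 0.1510479740198112 ang 0.4190865211521704
ring [0.5889, -0.1044, 0.06] rad 0.1479480785393243 ang -0.9834686952507933
dome [0.6405, -0.041, 0.062] rad 0.14914206501213598 ang -0.4259233524044152
btn side [[0.444, -0.3033, 0.06]] [[0.4308, -0.3086, 0.06]]
box [0.4348, -0.3117, 0.05] [0.0801, 0.0719, 0.0741, 0.0814]
roll pred [0.5793, 0.1448, 0.065] [[254.79125614 149.9737339 ]] [[328.01611461 284.38963698]]
```

Emit:
{"op": "carry_out", "data": {"rows": [[0.006, 0.025, 0.02, 0, 0, 0.03], [0.013, 0.05, 0.05, 0, 0, 0.07], [0.02, 0.075, 0.08, 0, 0, 0.1], [0.026, 0.1, 0.1, 0, 0, 0.14], [0.026, 0.1, 0.11, 0, 0, 0.14], [0.026, 0.1, 0.11, 0, 0, 0.14]], "grip": -1}}

```text
clock: 0.9
tool_pos: [0.5751, -0.026, 0.1162]
orientation: [180.0, -0.0, -98.0]
force: [-0.3, 1.0, -0.5]
opening: 0.0332
gripper_force: 0.0
```

```bash
python3 - <<'E'
from h import *
T,o=pose();a=snap('wrist','w1.png');b=snap('scene','s1.png');d=snap('side','d1.png')
print(o['tool_pos'],o['orientation'],o['opening'],o['force'])
cv2.imwrite('pics/m1.png',np.hstack([cv2.resize(b[150:310,180:400],(400,291)),cv2.resize(d[110:270,180:400],(400,291))])[:,:,::-1])
E
```

```text
[ 0.57512314 -0.02603076  0.11619484] [ 1.79964560e+02 -2.53439757e-02 -9.79908914e+01] 0.03320996835654784 [-0.3326289   1.00893906 -0.54410533]
```

View pics/m1.png

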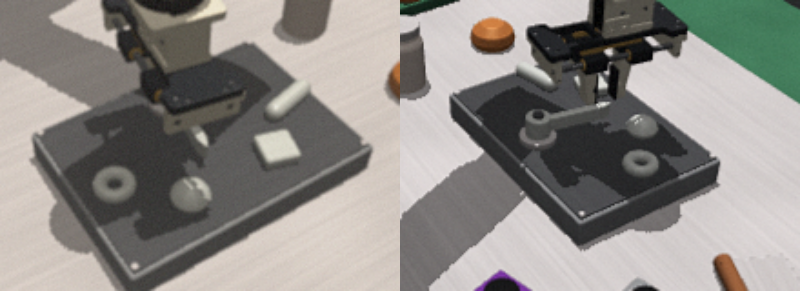

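The left half (scene) now shows the long roll whole at scene px ≈(338,205). In the right half (side) it is at about (255,152), with the finger to the right of the pointer. I'll refine the roll's centre by mask.

```bash
python3 - <<'E'
from h import *
for n,fn,uv,r,zs in(('scene','s1.png',(338,205),26,(.055,.06)),('side','d1.png',(255,152),20,(.055,.06)),('scene','s1.png',(332,232),26,(.055,.06))):
    g=cv2.imread('pics/'+fn,0); m=(g>105).astype(np.uint8)
    x,y=uv; k,l,st,ce=cv2.connectedComponentsWithStats(m); i=l[y-3:y+4,x-3:x+4].max()
    c=max(cv2.findContours((l==i).astype(np.uint8),0,1)[0],key=cv2.contourArea)
    rc=cv2.minAreaRect(c); print(n,i,st[i],ce[i],rc)
    for z in zs: print(z,plane(n,[ce[i],rc[0]],z).round(4).tolist())
    b=plane(n,cv2.boxPoints(rc),.06); print(np.linalg.norm(b-np.roll(b,-1,0),axis=1).round(3), b[:,:2].round(4).tolist())
g=cv2.imread('pics/s1.png')
E
```

```text
scene 17 [     0     42    512    342 115423] [243.09442659 245.02954351] ((255.50003051757812, 212.49996948242188), (340.99993896484375, 510.99993896484375), 90.0)
0.055 [[0.5783, -0.0934, 0.055], [0.5101, -0.0245, 0.055]]
0.06 [[0.582, -0.0953, 0.06], [0.5143, -0.0269, 0.06]]
[2.004 1.417 0.788 1.454] [[-0.817, -0.4269], [0.2185, 1.2893], [1.0305, 0.1285], [0.6318, -0.5507]]
side 29 [    0    67   512   317 90896] [256.33226985 259.87315173] ((255.5, 225.0), (316.0, 511.0), 90.0)
0.055 [[0.3685, -0.2025, 0.055], [0.4234, -0.1107, 0.055]]
0.06 [[0.3659, -0.2065, 0.06], [0.4204, -0.1154, 0.06]]
[1.955 1.441 0.797 1.35 ] [[0.0646, 1.1155], [1.7719, 0.1624], [0.5719, -0.6351], [-0.11, -0.2232]]
scene 81 [319 221  27  19 356] [332.2247191  229.73314607] ((332.14117431640625, 229.63528442382812), (17.571369171142578, 23.645421981811523), 77.47119140625)
0.055 [[0.6382, 0.0911, 0.055], [0.6379, 0.0911, 0.055]]
0.06 [[0.6415, 0.0878, 0.06], [0.6412, 0.0878, 0.06]]
[0.054 0.049 0.052 0.048] [[0.6127, 0.0737], [0.626, 0.1261], [0.6688, 0.1016], [0.6555, 0.0516]]
```

Emit:
{"op": "carry_out", "data": {"rows": [[0, 0, 0.01, 0, 0, 0], [0, 0, 0.025, 0, 0, 0], [0, 0, 0.04, 0, 0, 0], [0, 0, 0.05, 0, 0, 0], [0, 0, 0.05, 0, 0, 0]]}}

```text
clock: 1.68
tool_pos: [0.5743, -0.0262, 0.0653]
orientation: [179.9, -0.1, -98.0]
force: [0.6, -1.1, 0.4]
opening: 0.0005
gripper_force: 0.0
```

```bash
python3 - <<'E'
from h import *
f=lambda n,fn,x0,y0,x1,y1,t,c:None
for n,fn,w in(('scene','s1.png',(322,186,358,224)),('side','d1.png',(240,140,268,166))):
    g=cv2.imread('pics/'+fn,0); x0,y0,x1,y1=w; s=g[y0:y1,x0:x1]
    for t in(100,120):
        k,l,st,ce=cv2.connectedComponentsWithStats((s>t).astype(np.uint8)); i=l[s.shape[0]//2-4:s.shape[0]//2+5,s.shape[1]//2-4:s.shape[1]//2+5]; i=np.bincount(i[i>0]).argmax()
        c=max(cv2.findContours((l==i).astype(np.uint8),0,1)[0],key=cv2.contourArea); rc=cv2.minAreaRect(c); e=ce[i]+[x0,y0]
        print(n,t,st[i],e.round(1),rc[1:],plane(n,[e],.057).round(4))
        b=plane(n,cv2.boxPoints(rc)+np.array([x0,y0]),.057);print(np.linalg.norm(b-np.roll(b,-1,0),axis=1).round(3),b[:,:2].mean(0).round(4))
E
```

```text
scene 100 [  4   0  32  29 533] [343.4 198.2] ((28.0, 31.0), 90.0) [[0.5752 0.1723 0.057 ]]
[0.074 0.094 0.069 0.094] [0.5763 0.1659]
scene 120 [  4   0  32  28 489] [343.9 197.7] ((27.0, 31.0), 90.0) [[0.5746 0.1743 0.057 ]]
[0.074 0.091 0.069 0.091] [0.5751 0.1669]
side 100 [  0   0  25  17 226] [250.4 147.1] ((27.585397720336914, 13.02643871307373), 16.699243545532227) [[0.5833 0.1747 0.057 ]]
[0.069 0.087 0.066 0.083] [0.5888 0.1739]
side 120 [  0   0  24  17 206] [250.  146.7] ((26.399442672729492, 12.805045127868652), 15.255120277404785) [[0.5835 0.177  0.057 ]]
[0.068 0.082 0.066 0.079] [0.5885 0.1757]
```

```bash
cat > arc.py <<'E'
from h import *
import sys
def rows(phis,r,nn,piv,tcp0,yaw0):
    out=[]; T=R.from_euler('xyz',[180,0,yaw0],degrees=True).as_matrix()
    for p in phis:
        d=np.array([np.cos(p),np.sin(p)]);n=np.array([-d[1],d[0]])
        w=piv+r*d-nn*n; s=T.T@np.r_[w-tcp0,0]; turn=-((p-np.pi/2)-np.radians(yaw0))
        out.append([round(s[0],4),round(s[1],4),0,0,0,round(turn,3)])
    return out
E
python3 - <<'E'
from arc import *
print(plane('scene',[(338.4,205)],.057),plane('side',[(255.4,151.8)],.057))
piv=np.array([.506,.021])
ph=np.r_[-.14+np.arange(0,13)*.08]
a=rows(ph,.074,.0155,piv,np.array([.5745,-.0262]),-98.02)
for p,x in zip(ph,a):print(p.round(2),x)
E
```

```text
[[0.58699946 0.14838848 0.057     ]] [[0.58255463 0.14657645 0.057     ]]
-0.14 [np.float64(-0.0217), np.float64(0.0004), 0, 0, 0, np.float64(0.0)]
-0.06 [np.float64(-0.0276), np.float64(-0.0006), 0, 0, 0, np.float64(-0.08)]
0.02 [np.float64(-0.0337), np.float64(-0.0011), 0, 0, 0, np.float64(-0.16)]
0.1 [np.float64(-0.0397), np.float64(-0.0011), 0, 0, 0, np.float64(-0.24)]
0.18 [np.float64(-0.0457), np.float64(-0.0007), 0, 0, 0, np.float64(-0.32)]
0.26 [np.float64(-0.0517), np.float64(0.0002), 0, 0, 0, np.float64(-0.4)]
0.34 [np.float64(-0.0576), np.float64(0.0016), 0, 0, 0, np.float64(-0.48)]
0.42 [np.float64(-0.0634), np.float64(0.0035), 0, 0, 0, np.float64(-0.56)]
0.5 [np.float64(-0.0689), np.float64(0.0058), 0, 0, 0, np.float64(-0.64)]
0.58 [np.float64(-0.0743), np.float64(0.0086), 0, 0, 0, np.float64(-0.72)]
0.66 [np.float64(-0.0795), np.float64(0.0117), 0, 0, 0, np.float64(-0.8)]
0.74 [np.float64(-0.0843), np.float64(0.0153), 0, 0, 0, np.float64(-0.88)]
0.82 [np.float64(-0.0889), np.float64(0.0193), 0, 0, 0, np.float64(-0.96)]
```

Emit:
{"op": "carry_out", "data": {"rows": [[-0.007, 0, 0, 0, 0, 0], [-0.014, 0, 0, 0, 0, 0], [-0.0217, 0, 0, 0, 0, 0], [-0.0276, -0.0006, 0, 0, 0, -0.08], [-0.0337, -0.0011, 0, 0, 0, -0.16], [-0.0397, -0.0011, 0, 0, 0, -0.24], [-0.0397, -0.0011, 0, 0, 0, -0.24]]}}

```text
clock: 2.55
tool_pos: [0.5819, 0.0138, 0.0668]
orientation: [-180.0, 0.0, -84.3]
force: [0.0, -0.3, -0.5]
opening: 0.0002
gripper_force: 0.0
```

```bash
python3 - <<'E'
from arc import *
T,o=pose();print(o['tool_pos'],o['orientation'],o['force'])
d=snap('side','d2.png');a=snap('wrist','w2.png')
cv2.imwrite('pics/m2.png',np.hstack([cv2.resize(a,(400,300)),cv2.resize(d[110:275,180:400],(400,300))])[:,:,::-1])
E
```

```text
[0.58187689 0.01381993 0.06683241] [-1.79967207e+02  7.21009999e-03 -8.42584213e+01] [ 0.01294593 -0.33604423 -0.49109994]
```

View pics/m2.png

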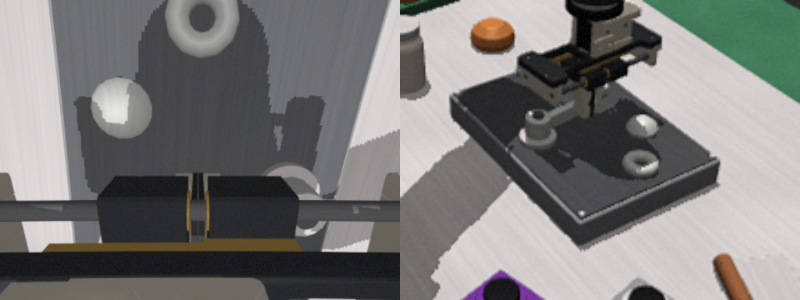

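The wrist view (left) has the fingers in the way. The side view (right) shows the bar from the hub at (537,125) running to the finger, so contact is made. I'll carry on round.

```bash
python3 - <<'E'
from arc import *
piv=np.array([.506,.021])
for i in (.1,):
    ph=.1+np.arange(1,9)*.085
    d=rows(ph,.074,.0155,piv,np.array([.5811,.0130]),-84.27)
    for p,x in zip(ph,d):print(p.round(3),[float(v) for v in x])
E
```

```text
0.185 [-0.0063, -0.0011, 0.0, 0.0, 0.0, -0.085]
0.27 [-0.0127, -0.0016, 0.0, 0.0, 0.0, -0.17]
0.355 [-0.0191, -0.0016, 0.0, 0.0, 0.0, -0.255]
0.44 [-0.0255, -0.001, 0.0, 0.0, 0.0, -0.34]
0.525 [-0.0318, 0.0001, 0.0, 0.0, 0.0, -0.425]
0.61 [-0.0381, 0.0018, 0.0, 0.0, 0.0, -0.51]
0.695 [-0.0441, 0.004, 0.0, 0.0, 0.0, -0.595]
0.78 [-0.0499, 0.0066, 0.0, 0.0, 0.0, -0.68]
```

Emit:
{"op": "carry_out", "data": {"rows": [[-0.0063, -0.0011, 0, 0, 0, -0.085], [-0.0127, -0.0016, 0, 0, 0, -0.17], [-0.0191, -0.0016, 0, 0, 0, -0.255], [-0.0255, -0.001, 0, 0, 0, -0.34], [-0.0318, 0.0001, 0, 0, 0, -0.425], [-0.0381, 0.0018, 0, 0, 0, -0.51], [-0.0441, 0.004, 0, 0, 0, -0.595], [-0.0499, 0.0066, 0, 0, 0, -0.68]]}}

```text
clock: 3.65
tool_pos: [0.5704, 0.0622, 0.0666]
orientation: [-180.0, -0.0, -45.2]
force: [2.0, -1.2, -1.9]
opening: -0.0001
gripper_force: 1.1
```

```bash
python3 - <<'E'
from arc import *
T,o=pose();print(o['tool_pos'],o['orientation'],o['force'],o['moment'])
d=snap('side','d3.png');a=snap('scene','s3.png');w=snap('wrist','w3.png')
cv2.imwrite('pics/m3.png',np.hstack([cv2.resize(a[150:315,180:400],(400,300)),cv2.resize(d[110:275,180:400],(400,300))])[:,:,::-1])
E
```

```text
[0.57038643 0.06220589 0.06663437] [-1.79963427e+02 -2.69876744e-02 -4.52462869e+01] [ 2.00684599 -1.24978746 -1.94002129] [-0.46152001 -0.75730088 -0.01197884]
```

View pics/m3.png

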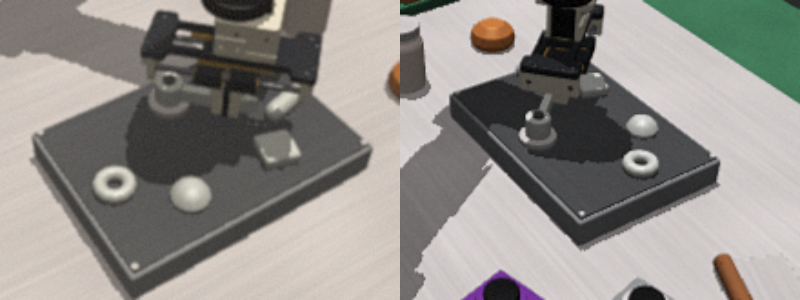

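```bash
python3 - <<'E'
from arc import *
piv=np.array([.506,.021])
ph=[.84,.9,.95]
d=rows(ph,.074,.0155,piv,np.array([.5695,.0620]),-45.31)
for p,x in zip(ph,d):print(p,[float(v) for v in x])
E
```

```text
0.84 [-0.0045, -0.0008, 0.0, 0.0, 0.0, -0.06]
0.9 [-0.009, -0.0013, 0.0, 0.0, 0.0, -0.12]
0.95 [-0.0128, -0.0016, 0.0, 0.0, 0.0, -0.17]
```

Emit:
{"op": "carry_out", "data": {"rows": [[-0.0045, -0.0008, 0, 0, 0, -0.06], [-0.009, -0.0013, 0, 0, 0, -0.12], [-0.0128, -0.0016, 0, 0, 0, -0.17], [-0.0128, -0.0016, 0, 0, 0, -0.17], [0.008, 0, 0, 0, 0, -0.17], [0.008, 0, -0.04, 0, 0, -0.17], [0.008, 0, -0.1, 0, 0, -0.17], [0.008, 0, -0.15, 0, 0, -0.17]]}}

```text
clock: 4.8
tool_pos: [0.5763, 0.0554, 0.2188]
orientation: [-180.0, -0.0, -35.7]
force: [1.5, -0.0, 0.2]
opening: 0.0001
gripper_force: 0.0
```

Emit:
{"op": "carry_out", "data": {"rows": [[-0.03, 0.01, -0.02, 0, 0, 0], [-0.06, 0.01, -0.03, 0, 0, 0], [-0.09, 0.01, -0.03, 0, 0, 0], [-0.1, 0.01, -0.03, 0, 0, 0], [-0.1, 0.01, -0.03, 0, 0, 0], [-0.1, 0.01, -0.03, 0, 0, 0]]}}

```text
clock: 5.55
tool_pos: [0.4892, 0.106, 0.2464]
orientation: [180.0, -0.0, -35.6]
force: [0.8, -0.2, -0.8]
opening: 0.0002
gripper_force: 0.0
```

```bash
python3 - <<'E'
from arc import *
T,o=pose();w=snap('wrist','w4.png');np.savez('w4.npz',T=T)
print(o['clock'],o['tool_pos'],o['orientation'],o['force'])
cv2.imwrite('pics/w4b.png',cv2.resize(w,(800,600),interpolation=cv2.INTER_CUBIC)[:,:,::-1])
E
```

```text
5.55 [0.48918884 0.10602968 0.24635686] [ 1.79965732e+02 -1.28902857e-03 -3.56104817e+01] [ 0.79074392 -0.16859823 -0.75664378]
```

View pics/w4b.png

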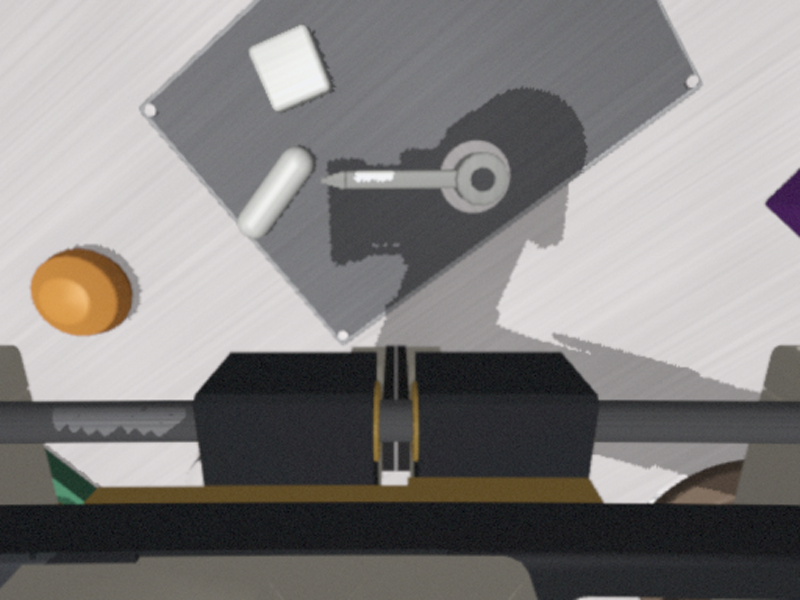

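The wrist view (800x600) shows the pointer from its hub at (483,179) to its tip at (323,181), and the long roll whole, centred at about (275,193). Next are precise angles from this one view.

```bash
cat > ang.py <<'E'
from h import *
def measure(fn,T,box,hub,tip,rp,ph_plane=.055):
    c=viewer.camera_info('wrist');C=(np.array(c['intrinsics']),c['k1'],T@np.array(c['tool_from_camera']))
    g=cv2.imread(fn,0);x0,y0,x1,y1=box;s=g[y0:y1,x0:x1]
    t,_=cv2.threshold(s,0,255,cv2.THRESH_OTSU)
    k,l,st,ce=cv2.connectedComponentsWithStats((s>t).astype(np.uint8));i=1+st[1:,4].argmax()
    e=ce[i]+[x0,y0];rc=cv2.minAreaRect(np.argwhere(l==i)[:,::-1].astype(np.float32))
    print('thr',t,'roll px',e,rc, 'bbox',st[i])
    b=plane('w',cv2.boxPoints(rc)+np.array([x0,y0]),.057,C);print('size',np.linalg.norm(b-np.roll(b,-1,0),axis=1).round(4))
    r=plane('w',[e,rc[0]+np.array([x0,y0])],.057,C)[:,:2];h=plane('w',[hub],.084,C)[0,:2];tp=plane('w',[tip],.068,C)[0,:2]
    print('roll',r,'hub',h,'tip',tp,'len',np.hypot(*(tp-h)))
    a=lambda v:np.arctan2(v[1],v[0])
    print('pointer',a(tp-h),'roll',a(r[0]-h),a(r[1]-h),'rad',np.hypot(*(r[0]-h)),'need',a(r[0]-h)-a(tp-h))
    return C,h
E
python3 - <<'E'
from ang import *
T=np.load('w4.npz')['T']
k=512/800
C,h=measure('pics/w4.png',T,(145,88,206,158),np.array((483,179))*k,np.array((322.5,180.5))*k,0)
f=lambda x:x.round(4).tolist()
q=plane('w',np.array([(145,104),(698,83),(342,342)])*k,.045,C);print('corners',f(q),f(np.linalg.norm(q-np.roll(q,-1,0),axis=1)))
l,n,f2=q[0],q[1],q[2]
print('bar mid lines',plane('w',np.array([(455,180),(350,180.3)])*k,.079,C))
b=plane('w',np.array([(455,171),(455,189)])*k,.079,C);print(np.linalg.norm(b[0]-b[1]))
E
```

```text
thr 164.0 roll px [170.33868613 127.90218978] ((22.55191993713379, 38.06477355957031), (29.278871536254883, 76.44357299804688), 32.85572052001953) bbox [   0    8   53   62 1370]
size [0.0907 0.0315 0.0921 0.0334]
roll [[0.58162381 0.15688167]
 [0.58510582 0.15814888]] hub [0.50421148 0.02049479] tip [0.56774653 0.11231352] len 0.11165742777891745
pointer 0.9654855114203407 roll 1.0545459300293458 1.0394969043120126 rad 0.1568249044879132 need 0.08906041860900515
corners [[0.6854, 0.1871, 0.045], [0.465, -0.1441, 0.045], [0.4546, 0.1848, 0.045]] [0.3977, 0.3291, 0.2308]
bar mid lines [[0.51418657 0.03593928 0.079     ]
 [0.55628869 0.09507461 0.079     ]]
0.012081054178600729
```

```bash
python3 - <<'E'
from ang import *
T=np.load('w4.npz')['T'];k=512/800
im=cv2.imread('pics/w4.png');cv2.fillPoly(im,[np.array([(85,66),(219,227),(219,384),(0,384),(0,66)])+[6,0]],(70,70,70));cv2.imwrite('pics/w4m.png',im)
measure('pics/w4m.png',T,(145,88,206,158),np.array((483,179))*k,np.array((322.5,180.5))*k,0)
E
```

```text
thr 161.0 roll px [175.44444444 122.07650273] ((30.24711036682129, 33.98121643066406), (19.192440032958984, 61.286781311035156), 36.25383377075195) bbox [   8    7   45   57 1098]
size [0.0723 0.0207 0.0731 0.0217]
roll [[0.58327569 0.14776627]
 [0.58349087 0.14788237]] hub [0.50421148 0.02049479] tip [0.56774653 0.11231352] len 0.11165742777891745
pointer 0.9654855114203407 roll 1.0149163251918565 1.0141064283199837 rad 0.14983050104606543 need 0.049430813771515814
```

```bash
python3 - <<'E'
from ang import *
T=np.load('w4.npz')['T'];k=512/800
c=viewer.camera_info('wrist');C=(np.array(c['intrinsics']),c['k1'],T@np.array(c['tool_from_camera']))
g=cv2.imread('pics/w4m.png',0);s=g[88:158,145:206]
h=np.array([.50421,.0205])
for t in(115,125,135,145):
    k,l,st,ce=cv2.connectedComponentsWithStats((s>t).astype(np.uint8));i=1+st[1:,4].argmax()
    rc=cv2.minAreaRect(np.argwhere(l==i)[:,::-1].astype(np.float32))
    for p in(ce[i],rc[0]):
        for z in(.05,.06):
            q=plane('w',[np.array(p)+[145,88]],z,C)[0,:2]-h;print(t,st[i],rc[1],z,np.arctan2(q[1],q[0]).round(4),np.hypot(*q).round(4))
E
```

```text
115 [   0    0   61   70 3749] (69.0, 60.0) 0.05 1.0061 0.1506
115 [   0    0   61   70 3749] (69.0, 60.0) 0.06 1.0025 0.148
115 [   0    0   61   70 3749] (69.0, 60.0) 0.05 1.0204 0.1523
115 [   0    0   61   70 3749] (69.0, 60.0) 0.06 1.0167 0.1496
125 [   4    6   50   62 1298] (25.416271209716797, 64.35816192626953) 0.05 1.0165 0.1513
125 [   4    6   50   62 1298] (25.416271209716797, 64.35816192626953) 0.06 1.0129 0.1487
125 [   4    6   50   62 1298] (25.416271209716797, 64.35816192626953) 0.05 1.0115 0.1531
125 [   4    6   50   62 1298] (25.416271209716797, 64.35816192626953) 0.06 1.008 0.1504
135 [   7    6   47   59 1237] (21.178491592407227, 62.697021484375) 0.05 1.0156 0.151
135 [   7    6   47   59 1237] (21.178491592407227, 62.697021484375) 0.06 1.012 0.1484
135 [   7    6   47   59 1237] (21.178491592407227, 62.697021484375) 0.05 1.0152 0.1512
135 [   7    6   47   59 1237] (21.178491592407227, 62.697021484375) 0.06 1.0116 0.1486
145 [   8    7   46   57 1182] (20.38062286376953, 62.07403564453125) 0.05 1.0164 0.1513
145 [   8    7   46   57 1182] (20.38062286376953, 62.07403564453125) 0.06 1.0127 0.1487
145 [   8    7   46   57 1182] (20.38062286376953, 62.07403564453125) 0.05 1.0151 0.1514
145 [   8    7   46   57 1182] (20.38062286376953, 62.07403564453125) 0.06 1.0114 0.1488
```

Emit:
{"op": "carry_out", "data": {"rows": [[0.05, -0.005, 0.01, 0, 0, 0], [0.1, -0.013, 0.03, 0, 0, 0], [0.1, -0.015, 0.07, 0, 0, 0], [0.1, -0.015, 0.11, 0, 0, 0], [0.1, -0.015, 0.15, 0, 0, 0], [0.1, -0.015, 0.175, 0, 0, 0], [0.1, -0.015, 0.18, 0, 0, 0], [0.1, -0.015, 0.18, 0, 0, 0]]}}

```text
clock: 6.6
tool_pos: [0.5792, 0.0602, 0.0667]
orientation: [180.0, -0.0, -35.6]
force: [0.2, -0.0, 0.5]
opening: 0.0008
gripper_force: 0.0
```

Emit:
{"op": "carry_out", "data": {"rows": [[-0.008, 0, 0, 0, 0, 0], [-0.016, 0, 0, 0, 0, 0], [-0.02, 0, 0, 0, 0, 0], [-0.022, -0.0004, 0, 0, 0, -0.024], [-0.0238, -0.0008, 0, 0, 0, -0.0485], [-0.0238, -0.0008, 0, 0, 0, -0.0485], [-0.0238, -0.0008, 0, 0, 0, -0.0485]]}}

```text
clock: 7.48
tool_pos: [0.5599, 0.0751, 0.0665]
orientation: [-180.0, -0.0, -32.8]
force: [1.7, -0.3, 0.4]
opening: 0.0007
gripper_force: 0.5
```

Emit:
{"op": "carry_out", "data": {"rows": [[0.01, 0, 0, 0, 0, 0], [0.02, 0, -0.01, 0, 0, 0], [0.02, 0, -0.05, 0, 0, 0], [0.02, 0, -0.1, 0, 0, 0], [0.0, 0.003, -0.15, 0, 0, 0], [-0.03, 0.006, -0.18, 0, 0, 0], [-0.06, 0.01, -0.18, 0, 0, 0], [-0.08, 0.015, -0.18, 0, 0, 0]]}}

```text
clock: 8.48
tool_pos: [0.4837, 0.1058, 0.2474]
orientation: [-179.9, -0.0, -32.8]
force: [-0.0, 1.0, -0.2]
opening: 0.0004
gripper_force: 0.0
```

Emit:
{"op": "carry_out", "data": {"rows": [[0, 0, 0, 0, 0, 0], [0, 0, 0, 0, 0, 0], [0, 0, 0, 0, 0, 0]]}}

```text
clock: 8.85
tool_pos: [0.4848, 0.1055, 0.2461]
orientation: [179.9, 0.0, -32.8]
force: [0.1, 0.1, 0.9]
opening: 0.0003
gripper_force: 0.0
```

```bash
python3 - <<'E'
from arc import *
T,o=pose();w=snap('wrist','w5.png');np.savez('w5.npz',T=T)
print(o['clock'],o['tool_pos'],o['orientation'],o['force'])
cv2.imwrite('pics/w5b.png',cv2.resize(w,(800,600),interpolation=cv2.INTER_CUBIC)[:,:,::-1])
E
```

```text
8.85 [0.48479508 0.10546859 0.24614022] [ 1.79943665e+02  1.55278895e-02 -3.28181740e+01] [0.0995959  0.12860964 0.88704994]
```

View pics/w5b.png

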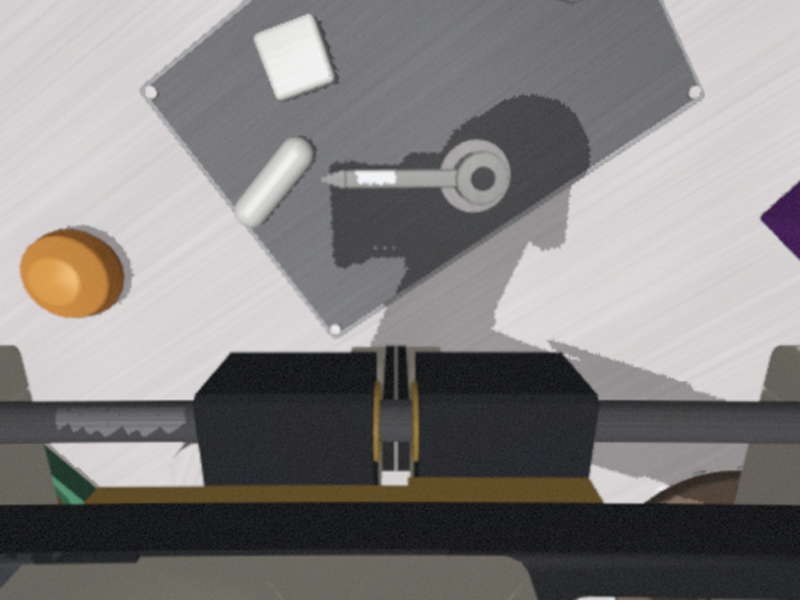

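The pointer (hub (483,178), tip (322,180)) now lines up with the roll's middle, at about (275,181). Measuring that now, along with the shift to the button.

```bash
python3 - <<'E'
from ang import *
Z=np.load('w5.npz');T=Z['T'];k=512/800
im=cv2.imread('pics/w5.png');cv2.fillPoly(im,[np.array([(93,66),(212,220),(219,384),(0,384),(0,66)])],(70,70,70));cv2.imwrite('pics/w5m.png',im)
C,h=measure('pics/w5m.png',T,(145,82,206,150),np.array((483,178.5))*k,np.array((322,180))*k,0)
g=cv2.imread('pics/w5m.png',0);s=g[82:150,145:206]
print('bar line angle', end=' ')
q=plane('w',np.array([(450,178.5),(345,179.5)])*k,.079,C);d=q[1]-q[0];print(np.arctan2(d[1],d[0]))
# button: dark blob in side & scene
for n,fn,b in(('side','d3.png',(295,262,335,295)),('scene','s3.png',(104,224,136,252))):
    g=cv2.imread('pics/'+fn,0);x0,y0,x1,y1=b;m=(g[y0:y1,x0:x1]<45).astype(np.uint8)
    kk,l,st,ce=cv2.connectedComponentsWithStats(m);i=1+st[1:,4].argmax();e=ce[i]+[x0,y0]
    print(n,st[i],e,plane(n,[e],.058)[0].round(4),plane(n,[e],.064)[0].round(4))
E
```

```text
thr 162.0 roll px [172.43699515 117.52907916] ((25.118955612182617, 33.74535369873047), (26.095619201660156, 67.49497985839844), 37.5685920715332) bbox [   0    7   53   61 1238]
size [0.0789 0.0278 0.0801 0.0291]
roll [[0.58254674 0.15147226]
 [0.58557202 0.15249306]] hub [0.5041715  0.02063757] tip [0.56329839 0.11563429] len 0.1118944484090272
pointer 1.0140617595675776 roll 1.031082812510229 1.0177195864659525 rad 0.15251358816413937 need 0.017021052942651327
bar line angle 1.0073739766781764
side [ 11   6  20  18 290] [315.37241379 276.40344828] [ 0.4437 -0.3022  0.058 ] [ 0.4399 -0.3061  0.064 ]
scene [ 9 12 15  8 23] [120.82608696 241.13043478] [ 0.4419 -0.3084  0.058 ] [ 0.4477 -0.3087  0.064 ]
```

```bash
python3 - <<'E'
from ang import *
for fn,hub,poly in(('w4',(483,179),[(95,66),(225,227)]),('w5',(483,178.5),[(96,58),(219,214)])):
    T=np.load(fn+'.npz')['T'];k=512/800
    c=viewer.camera_info('wrist');C=(np.array(c['intrinsics']),c['k1'],T@np.array(c['tool_from_camera']))
    im=cv2.imread('pics/'+fn+'.png',0)[82:160,145:206]
    h=plane('w',[np.array(hub)*k],.084,C)[0,:2]
    a,b=np.array(poly,float)
    yy,xx=np.mgrid[82:160,145:206]
    ins=xx>a[0]+(b-a)[0]*(yy-a[1])/(b-a)[1]   # inside console
    m=((im>135)).astype(np.uint8)
    k2,l,st,ce=cv2.connectedComponentsWithStats((m*ins).astype(np.uint8));i=1+st[1:,4].argmax()
    p=np.argwhere(l==i)[:,::-1]+[145,82]
    w=plane('w',p,.055,C)[:,:2]
    far=w
    # axis from middle section
    mu=w.mean(0);U=np.linalg.svd(w-mu,full_matrices=0)[2];ax=U[0]*np.sign(U[0]@[1,-1]);n=np.array([-ax[1],ax[0]])
    t=(w-mu)@ax;s=(w-mu)@n
    sl=[ (s[(t>x)&(t<x+.004)].min(),s[(t>x)&(t<x+.004)].max()) for x in np.arange(-.036,.034,.008)]
    print(fn,'axis',np.arctan2(ax[1],ax[0]),'ext',t.min(),t.max());print(np.round(np.array(sl)*1e3,1).tolist())
    e=mu+ax*(t.max()-.0395); q=e-h;print('free-end centre',e,np.arctan2(q[1],q[0]),np.hypot(*q),'centroid',np.arctan2(*(mu-h)[::-1]))
    for row in range(125,156,3): print(row,im[row-82,0:40:2].tolist())
E
```

```text
w4 axis -1.2903772939446028 ext -0.03798090934193914 0.03605831358613275
[[-10.3, 9.8], [-11.1, 11.8], [-11.1, 11.6], [-11.3, 11.7], [-11.3, 11.5], [-11.4, 11.3], [-11.5, 11.4], [-11.9, 11.2], [-11.1, 9.8]]
free-end centre [0.58240958 0.15057952] 1.0292220595557664 0.1517692541590273 centroid 1.0123521307869323
125 [123, 121, 122, 121, 121, 121, 119, 117, 141, 187, 203, 211, 222, 234, 239, 233, 218, 209, 199, 184]
128 [122, 125, 121, 123, 120, 119, 124, 147, 187, 202, 212, 224, 235, 239, 232, 217, 207, 198, 183, 156]
131 [128, 121, 120, 119, 123, 124, 153, 189, 203, 212, 224, 236, 238, 231, 214, 207, 198, 181, 155, 107]
134 [171, 145, 122, 123, 125, 154, 191, 203, 213, 225, 235, 238, 229, 213, 207, 194, 179, 151, 106, 114]
137 [198, 166, 153, 125, 158, 194, 204, 212, 226, 237, 237, 228, 212, 206, 194, 177, 147, 97, 109, 122]
140 [210, 209, 182, 164, 190, 205, 215, 227, 237, 236, 226, 211, 206, 193, 173, 145, 107, 119, 120, 120]
143 [212, 212, 217, 189, 198, 213, 223, 236, 235, 224, 210, 204, 191, 171, 139, 89, 115, 121, 121, 120]
146 [216, 217, 217, 214, 196, 211, 213, 220, 221, 210,
[... 1131 characters left out ...]
, 231, 230, 217, 209, 199, 186, 165, 128, 100, 114, 123, 121, 121, 122]
140 [215, 215, 213, 204, 200, 207, 211, 210, 206, 198, 181, 157, 118, 84, 122, 120, 122, 119, 121, 120]
143 [214, 212, 210, 211, 205, 189, 186, 191, 185, 171, 149, 116, 113, 121, 118, 120, 124, 121, 121, 120]
146 [209, 212, 214, 213, 215, 216, 204, 174, 145, 123, 120, 120, 120, 119, 123, 124, 121, 123, 125, 123]
149 [213, 214, 217, 215, 213, 212, 212, 198, 170, 143, 123, 120, 122, 120, 122, 122, 123, 123, 120, 118]
152 [216, 216, 214, 212, 214, 213, 213, 211, 208, 173, 145, 123, 119, 119, 122, 120, 119, 123, 117, 120]
155 [213, 212, 213, 212, 213, 211, 213, 212, 211, 211, 184, 166, 128, 122, 118, 120, 119, 122, 124, 124]
```

The long roll's outer end was clipped by the console edge in the mask. Anchored on its free end and the known 80 mm length, its middle lies at about 1.026 rad and the pointer is at 1.012. One more push of about 1 mm.

Emit:
{"op": "carry_out", "data": {"rows": [[0.05, -0.005, 0.01, 0, 0, 0], [0.1, -0.013, 0.03, 0, 0, 0], [0.1, -0.015, 0.07, 0, 0, 0], [0.1, -0.015, 0.11, 0, 0, 0], [0.1, -0.015, 0.15, 0, 0, 0], [0.1, -0.015, 0.175, 0, 0, 0], [0.1, -0.015, 0.18, 0, 0, 0], [0.1, -0.015, 0.18, 0, 0, 0]]}}

```text
clock: 9.9
tool_pos: [0.577, 0.0641, 0.0667]
orientation: [180.0, -0.0, -32.8]
force: [-0.2, -0.3, -0.7]
opening: 0.0002
gripper_force: 0.0
```

Emit:
{"op": "carry_out", "data": {"rows": [[-0.008, 0, 0, 0, 0, 0], [-0.015, 0, 0, 0, 0, 0], [-0.019, 0, 0, 0, 0, 0], [-0.0205, 0, 0, 0, 0, -0.007], [-0.0212, -0.0002, 0, 0, 0, -0.014], [-0.0212, -0.0002, 0, 0, 0, -0.014], [-0.0212, -0.0002, 0, 0, 0, -0.014]]}}

```text
clock: 10.78
tool_pos: [0.5591, 0.0759, 0.0666]
orientation: [-180.0, -0.0, -32.0]
force: [1.3, -0.0, 1.7]
opening: 0.0003
gripper_force: 0.8
```

Emit:
{"op": "carry_out", "data": {"rows": [[0.01, 0, 0, 0, 0, 0], [0.02, 0, -0.01, 0, 0, 0], [0.02, 0, -0.05, 0, 0, 0], [0.02, 0, -0.1, 0, 0, 0], [0.0, 0.003, -0.15, 0, 0, 0], [-0.03, 0.006, -0.18, 0, 0, 0], [-0.06, 0.01, -0.18, 0, 0, 0], [-0.08, 0.03, -0.18, 0, 0, 0]]}}

```text
clock: 11.78
tool_pos: [0.4747, 0.0932, 0.2476]
orientation: [-179.9, -0.0, -32.0]
force: [-0.3, -0.2, -0.4]
opening: 0.0007
gripper_force: 0.0
```

Emit:
{"op": "carry_out", "data": {"rows": [[-0.02, 0.01, -0.02, 0, 0, 0], [-0.03, 0.01, -0.02, 0, 0, 0], [-0.03, 0.01, -0.02, 0, 0, 0], [-0.03, 0.01, -0.02, 0, 0, 0]]}}

```text
clock: 12.28
tool_pos: [0.4446, 0.1001, 0.2661]
orientation: [179.9, 0.0, -32.0]
force: [0.1, 0.3, -0.9]
opening: 0.0004
gripper_force: 0.0
```

```bash
python3 - <<'E'
from arc import *
T,o=pose();w=snap('wrist','w6.png');np.savez('w6.npz',T=T)
print(o['clock'],o['tool_pos'],o['orientation'],o['force'])
cv2.imwrite('pics/w6b.png',cv2.resize(w[40:190,100:350],(800,480),interpolation=cv2.INTER_CUBIC)[:,:,::-1])
E
```

```text
12.275 [0.44460196 0.10009748 0.26607712] [ 1.79948335e+02  2.29022540e-02 -3.19887994e+01] [ 0.09387723  0.2864316  -0.85458375]
```

View pics/w6b.png

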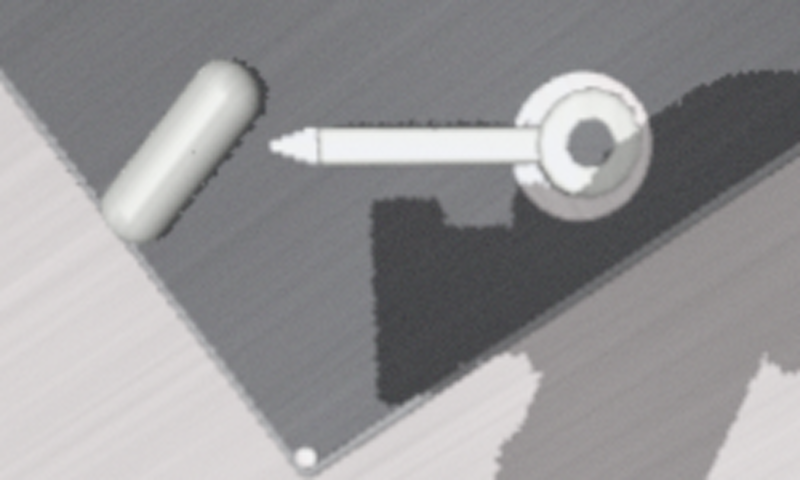

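The crop shows the pointer with its hub at (590,142) and its tip at (271,147). The roll's outline spans x 102–267 and y 58–244, so its middle is at about (184,151). I'll compute the angles with height corrections.

```bash
python3 - <<'E'
from ang import *
T=np.load('w6.npz')['T']
c=viewer.camera_info('wrist');C=(np.array(c['intrinsics']),c['k1'],T@np.array(c['tool_from_camera']))
P=lambda p,z:plane('w',[np.array(p)/3.2+[100,40]],z,C)[0,:2]
a=lambda v:(round(np.arctan2(v[1],v[0]),4),round(np.hypot(*v),4))
h=P((590,142),.084);h2=P((581,146),.050)
print('hub',h,h2,'tip',a(P((271,147),.068)-h),'bar',a(P((322,146.5),.079)-P((535,144.5),.079)))
for z in(.05,.055,.06):print(z,a(P((184.5,151),z)-h),a(P((184.5,151),z)-P((271,147),.068)))
K=telemetry.get_obs();TT=pose()[0]
for p in((.442,-.306),):print('to button, tool axes',(TT[:3,:3].T@(np.r_[p,.12]-TT[:3,3])).round(4), 'dist',np.hypot(*p))
E
```

```text
hub [0.50463424 0.0206325 ] [0.50468403 0.02043818] tip (np.float64(1.0221), np.float64(0.1127)) bar (np.float64(1.0225), np.float64(0.0741))
0.05 (np.float64(1.0252), np.float64(0.1493)) (np.float64(1.0348), np.float64(0.0365))
0.055 (np.float64(1.0266), np.float64(0.1478)) (np.float64(1.041), np.float64(0.035))
0.06 (np.float64(1.028), np.float64(0.1462)) (np.float64(1.0477), np.float64(0.0335))
to button, tool axes [0.2131 0.3455 0.1463] dist 0.5375872022286244
```

The pointer (1.022) agrees with the roll's middle (1.026) to about 0.6 mm. On to the start button, with a check from above first.

Emit:
{"op": "carry_out", "data": {"rows": [[0.012, 0.035, 0, 0, 0, 0], [0.03, 0.08, 0, 0, 0, 0], [0.046, 0.13, 0, 0, 0, 0], [0.062, 0.18, 0, 0, 0, 0], [0.08, 0.23, 0, 0, 0, 0], [0.1, 0.28, 0, 0, 0, 0], [0.115, 0.325, 0, 0, 0, 0], [0.123, 0.345, 0, 0, 0, 0]]}}

```text
clock: 13.32
tool_pos: [0.3651, -0.26, 0.2658]
orientation: [180.0, 0.1, -32.1]
force: [1.7, 0.8, 0.5]
opening: 0.0003
gripper_force: 0.0
```

Emit:
{"op": "carry_out", "data": {"rows": [[0, 0, 0, 0, 0, 0], [0, 0, 0, 0, 0, 0], [0, 0, 0, 0, 0, 0]]}}

```text
clock: 13.7
tool_pos: [0.3661, -0.2571, 0.2665]
orientation: [-180.0, 0.0, -31.9]
force: [0.4, -0.1, 0.4]
opening: 0.0002
gripper_force: 0.0
```

```bash
python3 - <<'E'
from arc import *
T,o=pose();C=cam('wrist');w=snap('wrist','w7.png')
print(o['clock'],o['tool_pos'],o['orientation'],o['force'])
q=proj('wrist',[.442,-.306,.06],C)[0];print('expected px',q)
hsv=cv2.cvtColor(w,cv2.COLOR_RGB2HSV);x,y=q.astype(int);x0,y0=max(x-35,0),max(y-35,0);s=hsv[y0:y+35,x0:x+35]
k,l,st,ce=cv2.connectedComponentsWithStats((s[:,:,2]<60).astype(np.uint8))
for i in range(1,k):
    if st[i,4]>80:
        e=ce[i]+[x0,y0];b=plane('w',[e],.06,C)[0];ed=plane('w',[e-[st[i,2]/2,0],e+[st[i,2]/2,0]],.06,C)
        print(st[i],e,b,'dia',np.linalg.norm(ed[0]-ed[1]),'tool shift',T[:3,:3].T@(np.r_[b[:2],.1]-T[:3,3]))
print('ring colours',w[int(y),max(int(x)-32,0):int(x)+33:8].tolist())
E
```

```text
13.7 [ 0.36612601 -0.25705263  0.26645021] [-1.79999793e+02  1.27302228e-02 -3.19349263e+01] [ 0.39116054 -0.13981388  0.3955288 ]
expected px [253.28410666  87.89609843]
[ 33  40  25  16 172] [263.51744186 100.85465116] [ 0.42315265 -0.30864994  0.06      ] dia 0.029826841259890383 tool shift [0.0757253  0.01362406 0.16643334]
ring colours [[191, 193, 195], [199, 200, 202], [237, 236, 239], [101, 99, 99], [105, 105, 104], [102, 99, 100], [94, 90, 90], [236, 235, 235], [159, 160, 162]]
```

```bash
python3 - <<'E'
from arc import *
T,o=pose();C=cam('wrist');w=cv2.imread('pics/w7.png',0);x0,y0=213,48;s=w[48:128,213:293]
k,l,st,ce=cv2.connectedComponentsWithStats((s<140).astype(np.uint8));i=l[40,40];e=ce[i]+[x0,y0]
for z in(.06,.066):
    b=plane('w',[e],z,C)[0];ed=plane('w',[e-[st[i,2]/2,0],e+[st[i,2]/2,0]],z,C)
    print(st[i],e,b,'dia',np.linalg.norm(ed[0]-ed[1]),'shift',T[:3,:3].T@(np.r_[b[:2],.1]-T[:3,3]))
E
```

```text
[ 30  24  34  37 969] [259.29721362  90.20949432] [ 0.43612041 -0.31063725  0.06      ] dia 0.040161054612026716 shift [0.0877524  0.00851044 0.16655544]
[ 30  24  34  37 969] [259.29721362  90.20949432] [ 0.43604173 -0.31043986  0.066     ] dia 0.039500706979867434 shift [0.08758126 0.00838449 0.16655544]
```

The button measures 40 mm across, as given, and is centred at (0.436, -0.3105).

Emit:
{"op": "carry_out", "data": {"rows": [[0.03, 0.003, 0.03, 0, 0, 0], [0.06, 0.006, 0.07, 0, 0, 0], [0.085, 0.008, 0.11, 0, 0, 0], [0.0877, 0.0085, 0.15, 0, 0, 0], [0.0877, 0.0085, 0.175, 0, 0, 0], [0.0877, 0.0085, 0.185, 0, 0, 0], [0.0877, 0.0085, 0.19, 0, 0, 0], [0.0877, 0.0085, 0.19, 0, 0, 0]]}}

```text
clock: 14.75
tool_pos: [0.4364, -0.3112, 0.0773]
orientation: [-180.0, -0.1, -32.0]
force: [0.6, 0.2, -0.1]
opening: 0.0004
gripper_force: 0.0
```

Emit:
{"op": "carry_out", "data": {"rows": [[0, 0, 0.002, 0, 0, 0], [0, 0, 0.005, 0, 0, 0], [0, 0, 0.008, 0, 0, 0], [0, 0, 0.011, 0, 0, 0], [0, 0, 0.014, 0, 0, 0], [0, 0, 0.014, 0, 0, 0]]}}

```text
clock: 15.5
tool_pos: [0.4366, -0.3117, 0.0657]
orientation: [180.0, -0.1, -31.9]
force: [-7.4, 9.4, 34.4]
opening: 0.0005
gripper_force: 17.0
```

Emit:
{"op": "carry_out", "data": {"rows": [[0, 0, -0.003, 0, 0, 0], [0, 0, -0.003, 0, 0, 0]]}}

```text
clock: 15.75
tool_pos: [0.4364, -0.3115, 0.0663]
orientation: [-180.0, -0.1, -32.0]
force: [1.2, 0.3, 4.5]
opening: 0.0004
gripper_force: 2.4
```

Emit:
{"op": "carry_out", "data": {"rows": [[0, 0, -0.003, 0, 0, 0], [0, 0, -0.003, 0, 0, 0]]}}

```text
clock: 16.0
tool_pos: [0.4364, -0.3115, 0.0689]
orientation: [-180.0, -0.1, -32.0]
force: [2.2, 0.3, 3.2]
opening: 0.0005
gripper_force: 1.8
```

Emit:
{"op": "carry_out", "data": {"rows": [[0, 0, -0.003, 0, 0, 0], [0, 0, -0.003, 0, 0, 0]]}}

```text
clock: 16.25
tool_pos: [0.4358, -0.3113, 0.0716]
orientation: [180.0, 0.0, -32.0]
force: [1.4, -0.5, 2.6]
opening: 0.0005
gripper_force: 1.2
```

Emit:
{"op": "carry_out", "data": {"rows": [[0, 0, -0.003, 0, 0, 0], [0, 0, -0.003, 0, 0, 0]]}}

```text
clock: 16.5
tool_pos: [0.4349, -0.3111, 0.0743]
orientation: [180.0, 0.1, -32.0]
force: [-0.3, -0.4, 2.2]
opening: 0.0006
gripper_force: 0.7
```

The force falls off smoothly like a spring from 0.066 to 0.074 m. So the button bottomed out and came up the full 8 mm. Lifting clear.

Emit:
{"op": "carry_out", "data": {"rows": [[0, 0, -0.02, 0, 0, 0], [0, 0, -0.06, 0, 0, 0], [0, 0, -0.1, 0, 0, 0], [0, 0, -0.12, 0, 0, 0], [0, 0, -0.12, 0, 0, 0], [0, 0, -0.12, 0, 0, 0]]}}

```text
clock: 17.25
tool_pos: [0.4348, -0.3108, 0.1933]
orientation: [180.0, 0.1, -32.0]
force: [-0.4, -0.1, -0.1]
opening: 0.0005
gripper_force: 0.0
```

```bash
python3 - <<'E'
from h import *
T,o=pose();print(o['clock'],o['tool_pos'],o['force'])
a=snap('side','d9.png')
# pointer unchanged: tip position expected vs observed brightness; compare with model tip
h=np.array([.5045,.0206]);t=h+.11*np.array([np.cos(1.024),np.sin(1.024)]);print('tip px',proj('side',[*t,.079]))
workorder.close_job()
E
```

```text
17.25 [ 0.43479279 -0.31083941  0.19334296] [-0.35863936 -0.11690384 -0.08229688]
tip px [[255.23253761 152.52162004]]
the job is handed in; nothing more can be done
```

I pushed the pointer to within about 0.6 mm of the middle of the long-roll emblem, then pressed the start button to its stop and let it come up again; the job was handed in at 17.3 s. The press peaked at about 34 N, since the button needs only about 5 N. I did not look at the jar, bun and scraper again at the end, but no move was planned near them.

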